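Cap the saxophone mouthpieces

ROBOT

A 6-joint arm with a two-finger parallel gripper is mounted at the origin on the work surface; the furniture and walls round the work are solid. World frame = base frame: x ahead of the robot, y to its left, z up, the work surface at z = 0. Lengths are in m, angles in rad, forces in N, time in s.
With the tool pointing down it reaches from about 0.375 to 0.9 m from the base axis. Payload 3.1 kg.
Tool frame: the origin (TCP) lies between the finger pads; the fingertips stand 8 mm ahead of it and the grasp point (between the pads) lies 11 mm behind it; z points along the fingers, y is the line along which they close (so a half turn about z gives the same grasp; the last joint's range is limited). The gripper opens to 87 mm and grips with 3 to 60 N. Pads are 19 mm wide; open, the fingers measure 117 mm over their backs; the gripper's body (75 mm by 190 mm) begins 51 mm behind the grasp point.
Start: joints at [-1.369, 0.527, 1.433, -0, 1.181, -0.178], TCP at [0.232, -0.58, 0.231] pointing down, gripper open.
Joint ranges: [-3.08, 3.08], [-0.75, 2.2], [0.22, 2.44], [-1.43, 4.57], [0, 2.65], [-2.85, 2.85]. Speed limits (rad/s): [2.79, 2.79, 3.14, 3.14, 3.14, 3.14].

INTERFACE

Orientations are given as a unit quaternion [x, y, z, w].
In Python, from rig import robot, vision, job gives the robot as it stands.
- The arm moves only by the shell command python3 -m handwheel 'ROWS' [OPENING] [FORCE]. ROWS is JSON, a list of rows, each a list of 4 numbers: the shift along the tool's x, y, z as a fraction of full scale, then the turn about the tool's z as a fraction of full scale. A call has 1 to 20 rows; each row is the pose to reach, as a shift and turn from the pose commanded when the call began, along the tool's axes at that moment, turning the shorter way round; what a row does not reach only later rows make up. Full scale, the value 1, is 300 mm for a shift and 2 pi rad for a turn. A row lasts 1/12 s, in which the tool goes at most 41.7 mm and 7.16 degrees, less where a joint would pass 70% of its speed; a pose out of reach is approached as far as the arm can. A call with a number of a shift or a turn outside -1 to 1 is refused whole. A call with a gripper value outside its range is refused whole. OPENING is the opening in per cent of the stroke, from 0 (shut) to 100 (fully open), set as the call begins (- or left out, the last holds). The fingers move at their own pace and stop on an object; FORCE is the grip in N (left out, the last holds). Time passes only in rows, so rows that repeat a pose let the fingers close. It gives the time, the measured TCP pose, the force, the opening and the grip force at its end, in the units of the state.
- robot.get_obs(): the state, without advancing time (a new reading comes with each control period).
- vision.camera(name): name is "scene" or "side" or "wrist"; returns a dict with "frame" (384x512x3 uint8, red, green, blue), "K" (3x3 intrinsics, pixels), "cam_to_world" (4x4, takes a point from camera to world coordinates); the wrist camera has in their place "hand_eye" (4x4, takes a point from camera to tool coordinates, whose origin is the TCP and whose axes are the flange's). Camera axes: x right, y down, z forward; pixel columns grow to the right and rows downward; lengths in m; the calibration is good to about 2 mm. A picture is of the moment at which its call begins: read the wrist's pose just before it. There is no depth.
- job.hand_in(): hands the job in; it is judged then, once.
Trained networks look in the newest picture that a camera, given by its name, has taken for a name from the list of things; names that differ only in an ending like _2 or _b are one class to them, and where a whole thing is asked for, a point or a joint stands for the part that bears it (a point fixed in the world has none). Each returns a list of dicts, best first, with "conf" (0 to 1); they miss things now and then, are a little off and sometimes report something else, mostly with a low value. They report only what shows in the picture. A call takes as long as a camera call. They do not tell look-alikes from the thing itself.
- vision.look_for(camera, label): "point" ([row, column] in pixels, amid what is visible of it).
- vision.outline_of(camera, label): "mask" (384x512 bool, what is visible of it) and "point" ([row, column] in pixels, amid what is visible of it).
The state is a dict: "time": time; "q": joint angles; "joint_velocities": joint speeds; "joint_torque": joint torques, N m; "position": TCP position; "tool_rot": TCP orientation; "ft_force": force on the tool from outside, world axes, zero at the start; "moment": the same for the moment, N m; "grip_width": finger opening in m; "grip_force": force on a finger pad.
Only numpy, scipy, OpenCV 4.12 (cv2) and the standard library are available. Lean on these libraries where they do the work, as an engineer would, in place of code of your own. Each camera call takes 0.05 s, during which the arm holds its last target. There are 200 camera calls.

TASK

Four saxophone mouthpieces, soprano to baritone, stand on the wooden rack with fresh reeds. Pick up the four metal mouthpiece caps from the bench one after another and gently lower each, without letting it drop, over the mouthpiece of its own size (smallest cap on the smallest mouthpiece, and so on up), upright and fully home with its rim resting on the brass ligature, so that every reed is protected. Leave the oil bottle among the caps standing where it is.

Things in the scene. Friction and masses are not known exactly. Their poses are not given: they have to be found in the camera images.
- cap_soprano: soprano cap, the smallest of four: a plain bright metal mouthpiece cap, a hollow cup standing mouth down, closed on top with a small dark vent hole, 29 mm across at the rim and 8 % less below its rounded crown, 46 mm tall, wall 2 mm, 38 g or somewhat more or less. Origin: centre of the rim plane (the bottom); z points up to the crown. It fits only the soprano mouthpiece.
- cap_alto: alto cap, the second smallest of four: a plain bright metal mouthpiece cap, a hollow cup standing mouth down, closed on top with a small dark vent hole, 34 mm across at the rim and 8 % less below its rounded crown, 57 mm tall, wall 2 mm, 43 g or somewhat more or less. Origin: centre of the rim plane (the bottom); z points up to the crown. It fits only the alto mouthpiece.
- cap_tenor: tenor cap, the second largest of four: a plain bright metal mouthpiece cap, a hollow cup standing mouth down, closed on top with a small dark vent hole, 39 mm across at the rim and 8 % less below its rounded crown, 68 mm tall, wall 2 mm, 47 g or somewhat more or less. Origin: centre of the rim plane (the bottom); z points up to the crown. It fits only the tenor mouthpiece.
- cap_baritone: baritone cap, the largest of four: a plain bright metal mouthpiece cap, a hollow cup standing mouth down, closed on top with a small dark vent hole, 44 mm across at the rim and 8 % less below its rounded crown, 80 mm tall, wall 2 mm, 52 g or somewhat more or less. Origin: centre of the rim plane (the bottom); z points up to the crown. It fits only the baritone mouthpiece.
- mouthpiece_soprano: soprano mouthpiece, the smallest of four: black, 69 mm tall, fixed, tip up, pale reed on its +x side. Origin: on its upright centre line at the rack's top; z up. The cap's rim rests on the flat upper edge of the brass ligature, 29 mm across, 32 mm above the origin. Above it the beak, 21 mm thick, narrows to a thin tip and centres the cap, which has 2 mm of play all round.
- mouthpiece_alto: alto mouthpiece, the second smallest of four: black, 84 mm tall, fixed, tip up, pale reed on its +x side. Origin: on its upright centre line at the rack's top; z up. The cap's rim rests on the flat upper edge of the brass ligature, 34 mm across, 37 mm above the origin. Above it the beak, 26 mm thick, narrows to a thin tip and centres the cap, which has 2 mm of play all round.
- mouthpiece_tenor: tenor mouthpiece, the second largest of four: black, 99 mm tall, fixed, tip up, pale reed on its +x side. Origin: on its upright centre line at the rack's top; z up. The cap's rim rests on the flat upper edge of the brass ligature, 39 mm across, 42 mm above the origin. Above it the beak, 31 mm thick, narrows to a thin tip and centres the cap, which has 2 mm of play all round.
- mouthpiece_baritone: baritone mouthpiece, the largest of four: black, 115 mm tall, fixed, tip up, pale reed on its +x side. Origin: on its upright centre line at the rack's top; z up. The cap's rim rests on the flat upper edge of the brass ligature, 44 mm across, 48 mm above the origin. Above it the beak, 36 mm thick, narrows to a thin tip and centres the cap, which has 2 mm of play all round.
- rack: light wooden board, 62 x 316 x 18 mm, fixed on the bench; the four mouthpieces stand on it in one straight row along its y axis, 78 mm apart, in any order. Origin: centre of its underside; z points up.
- oil_bottle: white squeeze bottle with an orange-red band, 30 mm across, 98 mm tall, standing loose among the caps. Origin: centre of its bottom; z points up. It is not part of the job.
Things that resemble listed ones, but are neither listed nor needed, are in the scene too. What is shaped like the cap_soprano but pink, purple or turquoise is not meant.

How it is judged:
By the outcome, as a careful person would: the job done as asked, in the order asked, and still so for the second after the job is handed in, with the robot touching nothing.
It also fails if it takes over 90 s, if anything falls off the work surface, if the arm or the gripper's body presses on something with over 40 N, if the wrist force passes 120 N, or if a joint passes its speed limit or range.

## Working session

There is one attempt and no reset: what is moved stays moved. The work goes in short steps, Python scripts to look and compute and a shell command to move; the robot and the scene stay as the last step left them, time stands still between calls to the robot, and variables do not carry over. Pictures are saved under pics/ and viewed, at most 17 in all, crops included, and the job is handed in when it is done.

```bash
mkdir -p pics; ls
python3 - <<'E'
from rig import robot, vision, job
import cv2, numpy as np
o=robot.get_obs(); print(o)
for n in ["scene","side","wrist"]:
    c=vision.camera(n); cv2.imwrite(f"pics/{n}0.png",c["frame"][:,:,::-1]); print(n,c["K"].tolist(), np.round(c.get("cam_to_world",c.get("hand_eye")),4).tolist())
    for l in ["cap_soprano","cap_alto","cap_tenor","cap_baritone","mouthpiece_soprano","mouthpiece_alto","mouthpiece_tenor","mouthpiece_baritone","oil_bottle","rack"]:
        print(l,[(np.round(d["point"]).tolist(),round(d["conf"],2)) for d in vision.look_for(n,l)])
E
```

```text
pics
{'time': 0.0, 'q': array([-1.36944864e+00,  5.28437317e-01,  1.43390470e+00, -1.16302812e-05,
        1.18140666e+00, -1.78497255e-01]), 'joint_velocities': array([ 0.00150464,  0.00084807,  0.0004671 , -0.00018412,  0.00043851,
        0.00037918]), 'joint_torque': array([-6.71877478e-04, -4.40047967e+01, -1.76591527e+01,  6.34224457e-02,
        5.82743576e-02, -1.53711771e-04]), 'position': array([ 0.23161484, -0.57972377,  0.22958859]), 'tool_rot': array([ 9.82017886e-01,  1.88784824e-01, -1.76933255e-05, -1.07787870e-03]), 'ft_force': array([ 0.30770181, -0.40101285, -0.29468953]), 'moment': array([ 0.027143  , -0.0480276 , -0.00080391]), 'grip_force': 0.0, 'grip_width': 0.08717609412458031}
scene [[484.7234924065628, 0.0, 252.43968529184363], [0.0, 484.7234924065628, 194.27926248204136], [0.0, 0.0, 1.0]] [[-0.6943, -0.317, 0.6461, -0.2602], [-0.7196, 0.2977, -0.6273, 0.7429], [0.0065, -0.9005, -0.4349, 0.5717], [0.0, 0.0, 0.0, 1.0]]
cap_soprano [([244.0, 187.0], 0.84), ([222.0, 167.0], 0.68), ([256.0, 219.0], 0.67), ([218.0, 223.0], 0.62), ([193.0, 291.0], 0.19)]
cap_alto 
[... 838 characters left out ...]
one [([160.0, 334.0], 0.96)]
mouthpiece_soprano [([195.0, 180.0], 0.63)]
mouthpiece_alto [([155.0, 261.0], 0.91)]
mouthpiece_tenor [([177.0, 209.0], 0.73)]
mouthpiece_baritone [([158.0, 234.0], 0.69)]
oil_bottle [([203.0, 288.0], 0.98)]
rack [([191.0, 215.0], 0.69), ([158.0, 234.0], 0.26)]
wrist [[302.99568991082765, 0.0, 252.10317533567877], [0.0, 302.99568991082765, 196.54179608774535], [0.0, 0.0, 1.0]] [[-0.0002, -0.9599, -0.2804, 0.0771], [1.0, -0.0003, 0.0005, -0.0006], [-0.0006, -0.2804, 0.9599, -0.1541], [0.0, 0.0, 0.0, 1.0]]
cap_soprano []
cap_alto []
cap_tenor []
cap_baritone []
mouthpiece_soprano []
mouthpiece_alto []
mouthpiece_tenor []
mouthpiece_baritone []
oil_bottle []
rack []
```

Run:
```python
import cv2
for n,(r,c,h,w) in {"scene0":(110,120,180,240),"side0":(110,120,210,280)}.items():
    a=cv2.imread(f"pics/{n}.png")[r:r+h,c:c+w]; k=800/w if n=="scene0" else 800/w
    cv2.imwrite(f"pics/{n}c.png",cv2.resize(a,None,fx=k,fy=k,interpolation=cv2.INTER_CUBIC))
```

```text
(no output)
```

View pics/scene0c.png

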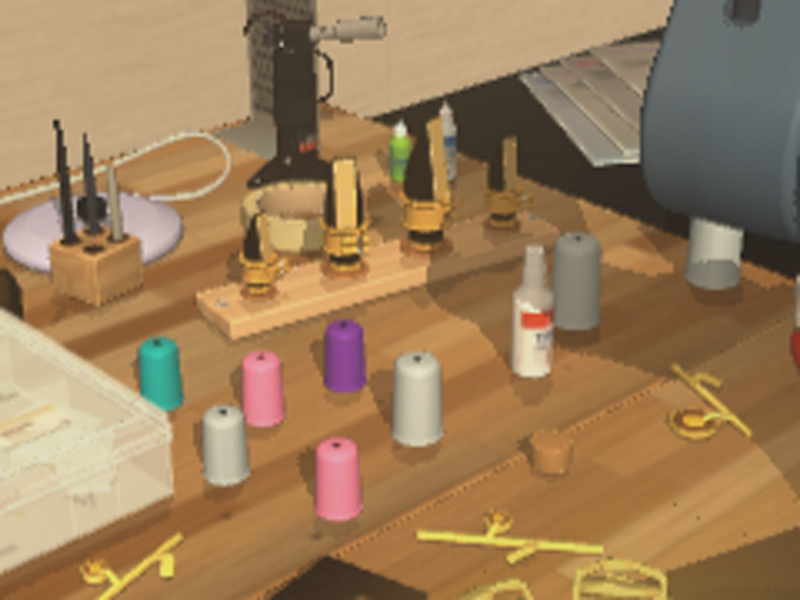

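View pics/side0c.png

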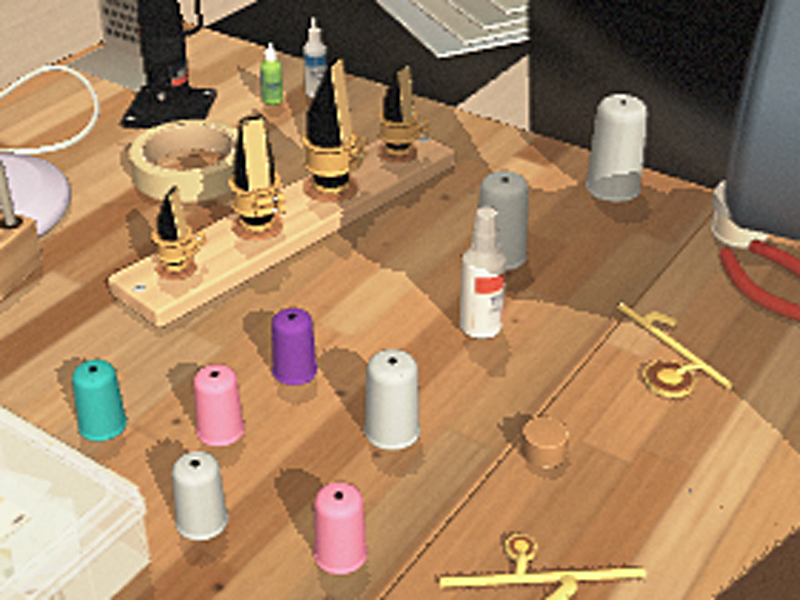

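The scene shows five metal-free decoys (turquoise, 2 pink, purple). The metal caps in scene pixels (col,row) are soprano (187,244), alto (245,229), tenor (292,191, half behind the bottle) and baritone (335,188). The rack runs left to right soprano, tenor, baritone, alto.

```bash
cat > h.py <<'E'
from rig import robot, vision, job
import cv2, numpy as np
from scipy.optimize import least_squares
from scipy.spatial.transform import Rotation as R
D={"soprano":(.029,.046,.069,.032),"alto":(.034,.057,.084,.037),"tenor":(.039,.068,.099,.042),"baritone":(.044,.080,.115,.048)}
def cam(n):
    o=robot.get_obs(); c=vision.camera(n)
    if n=="wrist":
        T=np.eye(4);T[:3,:3]=R.from_quat(o["tool_rot"]).as_matrix();T[:3,3]=o["position"]
        c["T"]=T@c["hand_eye"]
    else: c["T"]=c["cam_to_world"]
    return c
def proj(c,P):
    p=(np.atleast_2d(P)-c["T"][:3,3])@c["T"][:3,:3]; p=p/p[:,2:]; return (p@c["K"].T)[:,:2]
def ray(c,row,col,z):
    d=c["T"][:3,:3]@np.linalg.solve(c["K"],[col,row,1]); o=c["T"][:3,3]; return (o+d*(z-o[2])/d[2])
def capmodel(s,z0=0):
    d,h=D[s][:2]; t=np.linspace(0,2*np.pi,24,endpoint=False)
    prof=[(d/2,0),(d/2*.92,h*.85),(d/2*.8,h*.95),(d/2*.5,h)]
    return np.array([(r*np.cos(a),r*np.sin(a),z+z0) for r,z in prof for a in t])
def hull(c,s,xy,z0=0):
    return cv2.convexHull(proj(c,capmodel(s,z0)+[xy[0],xy[1],0]).astype(np.float32))[:,0]
def box(p): return np.r_[p.min(0),p.max(0)]
def fit(s,masks,x0,z0=0):   # masks: list of (cam,box as col0,row0,col1,row1)
    f=lambda x: np.concatenate([box(hull(c,s,x,z0))-b for c,b in masks])
    r=least_squares(f,x0,loss="soft_l1"); return r.x,np.round(r.fun,1)
def mbox(m):
    r,c=np.nonzero(m); return np.array([c.min(),r.min(),c.max()+1,r.max()+1],float)
E
python3 - <<'E'
from h import *
C={n:cam(n) for n in("scene","side")}
near={"scene":dict(soprano=(244,187),alto=(229,245),tenor=(191,292),baritone=(188,335)),"side":dict(soprano=(287,189),alto=(252,255),tenor=(183,297),baritone=(160,334))}
for s in D:
    M=[]
    for n in C:
        ds=[]
        for l in (D if s!="alto" else ["alto"]): ds+=vision.outline_of(n,"cap_"+l)
        ds=[d for d in ds if np.hypot(*(np.array(d["point"])-near[n][s]))<8]
        if ds: M.append((C[n],mbox(max(ds,key=lambda d:d["conf"])["mask"])))
    print("cap",s,*fit(s,M,ray(C["side"],*near["side"][s],.03)[:2]))
    for n in C:
        for d in vision.outline_of(n,"mouthpiece_"+s)[:1]:
            b=mbox(d["mask"]); z=.018+D[s][2]/2
            print("  mp",n,b,np.round(ray(C[n],(b[1]+b[3])/2,(b[0]+b[2])/2,z)[:2],3))
for n in C:
    d=vision.outline_of(n,"oil_bottle")[0]; b=mbox(d["mask"]); print("bottle",ray(C[n],(b[1]+b[3])/2,(b[0]+b[2])/2,.049)[:2])
E
```

```text
cap soprano [0.47797138 0.22018447] [-0.2 -0.3 -0.4 -0.5  0.3  0.3  0.5  1.2]
  mp scene [192. 174. 207. 200.] [0.634 0.062]
  mp side [174. 176. 191. 208.] [0.639 0.061]
cap alto [0.4321499  0.09154926] [ 0.1 -1.1 -0.  -1.3  1.1  1.2 -1.2 -0.3]
  mp scene [266. 152. 279. 180.] [ 0.591 -0.16 ]
  mp side [252. 133. 269. 168.] [ 0.599 -0.163]
cap tenor [ 0.48542673 -0.13094515] [ 0.8 -3.9  1.1 -4.5 -1.5 -4.7 -1.1 -4.3]
  mp scene [216. 157. 231. 194.] [ 0.621 -0.007]
  mp side [199. 151. 220. 194.] [ 0.626 -0.01 ]
cap baritone [ 0.44949191 -0.25877968] [ -0.1 -13.3   0.4  -2.3  -1.1  -0.9  -1.   -2.2]
  mp scene [241. 146. 254. 188.] [ 0.606 -0.079]
  mp side [225. 131. 248. 181.] [ 0.613 -0.089]
bottle [ 0.43646554 -0.02216088]
bottle [ 0.43896789 -0.02678384]
```

```bash
python3 -m handwheel '[[0.967,-0.85,-0.333,0.06],[0.967,-0.85,-0.333,0.06],[0.967,-0.85,-0.333,0.06],[0.967,-0.85,-0.333,0.06],[0.967,-0.85,-0.333,0.06],[0.967,-0.85,-0.333,0.06],[0.967,-0.85,-0.333,0.06],[0.967,-0.85,-0.333,0.06],[0.967,-0.85,-0.333,0.06],[0.967,-0.85,-0.333,0.06],[0.967,-0.85,-0.333,0.06],[0.967,-0.85,-0.333,0.06],[0.967,-0.85,-0.333,0.06]]'
python3 - <<'E'
from h import *
C={n:cam(n) for n in("scene","side","wrist")}
cv2.imwrite("pics/w1.png",C["wrist"]["frame"][:,:,::-1])
for n in C:
  for l in ["cap_"+s for s in D]+["oil_bottle"]:
    for d in vision.outline_of(n,l):
        if d["conf"]>.3:
            b=mbox(d["mask"]); print(n,l,b,round(d["conf"],2),np.round(ray(C[n],(b[1]+b[3])/2,(b[0]+b[2])/2,.035)[:2],3))
E
```

```text
time: 4.63
position: [0.4064, -0.2365, 0.3303]
tool_rot: [1.0, 0.002, -0.0, 0.0]
ft_force: [-0.3, -0.5, -0.6]
grip_width: 0.0872
grip_force: 0.0
scene cap_soprano [215. 242. 229. 266.] 0.84 [0.379 0.207]
scene cap_soprano [161. 211. 175. 233.] 0.72 [0.564 0.209]
scene cap_soprano [217. 207. 229. 228.] 0.69 [0.495 0.104]
scene cap_soprano [181. 232. 194. 256.] 0.64 [0.458 0.234]
scene cap_soprano [193. 216. 205. 238.] 0.61 [0.498 0.172]
scene cap_alto [238. 216. 253. 244.] 0.79 [0.417 0.106]
scene cap_tenor [285. 179. 300. 209.] 0.8 [ 0.468 -0.107]
scene oil_bottle [273. 184. 287. 224.] 0.66 [ 0.452 -0.042]
side cap_soprano [181. 268. 199. 299.] 0.86 [0.469 0.227]
side cap_soprano [188. 237. 206. 266.] 0.85 [0.51  0.165]
side cap_soprano [146. 237. 164. 263.] 0.75 [0.573 0.204]
side cap_soprano [215. 218. 232. 245.] 0.63 [0.506 0.096]
side cap_soprano [229. 279. 249. 311.] 0.57 [0.391 0.202]
side cap_tenor [288. 171. 305. 204.] 0.81 [ 0.469 -0.109]
side cap_baritone [325. 143. 346. 180.] 0.7 [ 0.449 -0.258]
side oil_bottle [281. 182. 297. 229.] 0.96 [ 0.448 -0.044]
side oil_bottle [247. 232. 267. 268.] 0.75 [0.426 0.102]
side oil_bottle [252. 133. 270. 167.] 0.55 [ 0.626 -0.204]
side oil_bottle [180. 268. 200. 299.] 0.44 [0.469 0.227]
wrist cap_soprano [ 8. 68. 50. 93.] 0.59 [0.519 0.073]
wrist cap_alto [ 74.   0. 100.   6.] 0.63 [ 0.614 -0.022]
wrist cap_alto [  8. 129.  56. 155.] 0.6 [0.435 0.086]
wrist cap_tenor [148. 100. 186. 128.] 0.6 [ 0.475 -0.115]
wrist cap_baritone [249. 117. 280. 151.] 0.95 [ 0.447 -0.255]
wrist oil_bottle [ 84. 126. 129. 150.] 0.87 [ 0.441 -0.024]
```

View pics/w1.png

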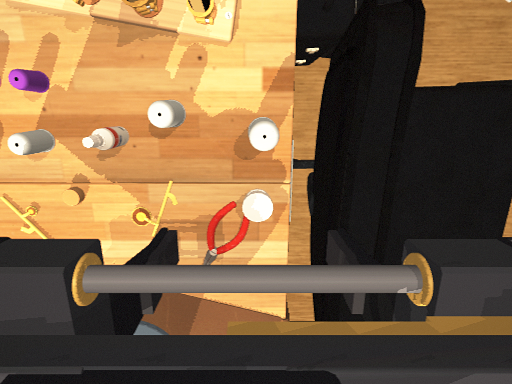

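```bash
python3 -m handwheel '[[0.2,-1,0.1,0],[0.2,-1,0.1,0],[0.2,-1,0.1,0],[0.2,-1,0.1,0],[0.2,-1,0.1,0],[0.2,-1,0.1,0],[0.2,-1,0.1,0],[0.2,-1,0.1,0]]'; python3 -m handwheel '[[0.03,-0.532,0.333,0],[0.03,-0.532,0.333,0],[0.03,-0.532,0.333,0],[0.03,-0.532,0.333,0],[0.03,-0.532,0.333,0],[0.03,-0.532,0.333,0],[0.03,-0.532,0.333,0],[0.03,-0.532,0.333,0]]'
cat >> h.py <<'E'
def look(s,xy,z0=0,save=None,lab=None):   # wrist look at cap s near xy
    c=cam("wrist")
    if save: cv2.imwrite(save,c["frame"][:,:,::-1])
    out=[]
    for l in lab or D:
        for d in vision.outline_of("wrist","cap_"+l):
            b=mbox(d["mask"])
            g=ray(c,(b[1]+b[3])/2,(b[0]+b[2])/2,z0+D[s][1]/2)[:2]
            if np.hypot(*(g-xy))<.035: out.append((d["conf"],b))
    out.sort(key=lambda t:-t[0])
    for cf,b in out[:3]: print(s,round(cf,2),b,*fit(s,[(c,b)],np.array(xy),z0))
    o=robot.get_obs(); print("t",round(o["time"],2),"tcp",np.round(o["position"],4),"yaw",np.round(np.degrees(R.from_quat(o["tool_rot"]).as_matrix()[:2,0]@[1,0]),2))
    return c
E
python3 -c '
from h import *
look("soprano",(.475,.223),save="pics/w2.png")'
```

```text
time: 6.2
position: [0.4656, 0.0687, 0.3001]
tool_rot: [1.0, 0.003, -0.0, -0.001]
ft_force: [0.4, -0.7, 0.1]
grip_width: 0.0871
grip_force: 0.0
time: 6.87
position: [0.4746, 0.2233, 0.201]
tool_rot: [1.0, 0.002, 0.0, 0.0]
ft_force: [0.1, -0.2, 0.9]
grip_width: 0.0869
grip_force: 0.0
soprano 0.77 [244. 157. 271. 189.] [0.48137358 0.21768948] [ 0.9  0.5 -0.7 -0.1]
t 7.12 tcp [0.475  0.2228 0.2015] yaw 57.3
```

View pics/w2.png

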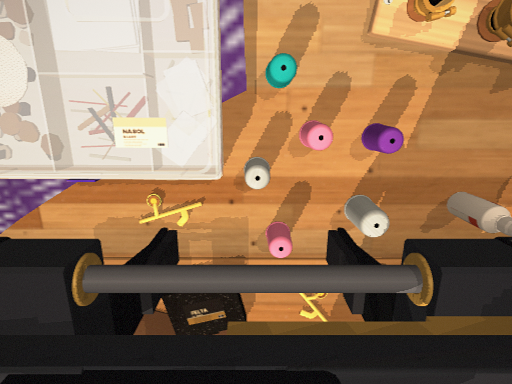

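The soprano cap is at (257,173), with the storage case close on its left, so I'll grip along roughly world x. That also suits placing on the rack. Turning to yaw ≈ 79.6°.

```bash
python3 -m handwheel '[[0.021,0.017,0.25,-0.221],[0.021,0.017,0.25,-0.221],[0.021,0.017,0.25,-0.221],[0.021,0.017,0.25,-0.221],[0.021,0.017,0.25,-0.221],[0.021,0.017,0.25,-0.221],[0.021,0.017,0.25,-0.221],[0.021,0.017,0.25,-0.221],[0.021,0.017,0.25,-0.221],[0.021,0.017,0.25,-0.221],[0.021,0.017,0.25,-0.221],[0.021,0.017,0.25,-0.221],[0.021,0.017,0.25,-0.221]]' 60 8
sed -i 's/"yaw".*$/"yaw",round(yaw(o),2)); return c/; /^    return c$/d' h.py
cat >> h.py <<'E'
def yaw(o): m=R.from_quat(o["tool_rot"]).as_matrix(); return np.degrees(np.arctan2(m[1,0],m[0,0]))
def go(x,y,z):  # print tool shift fractions to world target
    o=robot.get_obs(); m=R.from_quat(o["tool_rot"]).as_matrix(); print("go",np.round(m.T@(np.array([x,y,z])-o["position"])/.3,3))
E
sed -i 's/c=cam("wrist")$/c=cam("wrist")/' h.py
python3 -c '
from h import *
look("soprano",(.481,.218),save="pics/w3.png"); print(robot.get_obs()["q"])'
```

```text
time: 8.2
position: [0.4811, 0.2182, 0.126]
tool_rot: [0.769, 0.64, 0.0, 0.0]
ft_force: [-0.2, -0.1, -0.3]
grip_width: 0.0524
grip_force: 0.0Traceback (most recent call last):
  File "<string>", line 3, in <module>
    look("soprano",(.481,.218),save="pics/w3.png"); print(robot.get_obs()["q"])
    ~~~~^^^^^^^^^^^^^^^^^^^^^^^^^^^^^^^^^^^^^^^^^^
  File "h.py", line 30, in look
    if save: cv2.imwrite(save,c["frame"][:,:,::-1])
                              ~^^^^^^^^^
TypeError: 'NoneType' object is not subscriptable
```

```bash
sed -i 's/^    else: c\["T"\]=c\["cam_to_world"\]$/&\n    return c/' h.py
python3 -c '
from h import *
look("soprano",(.481,.218),save="pics/w3.png"); print(robot.get_obs()["q"])'
```

```text
soprano 0.97 [238. 177. 271. 221.] [0.48304641 0.21746098] [ 0.8  0.9 -0.4 -0.9]
t 8.5 tcp [0.4807 0.2186 0.1256] yaw 79.66
[2.15008825e-01 5.53260698e-01 1.77196162e+00 4.60330705e-06
 8.16260618e-01 3.95452205e-01]
```

View pics/w3.png

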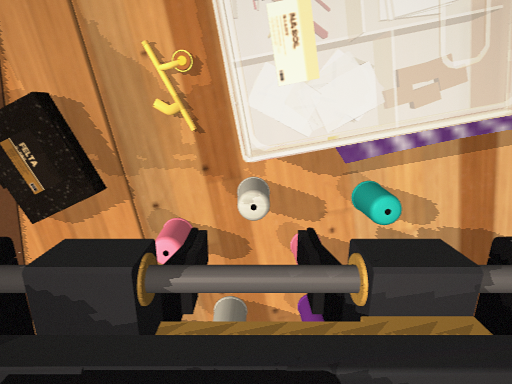

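```bash
python3 -m handwheel '[[-0.003,0.006,0.1,0],[-0.003,0.006,0.2,0],[-0.003,0.006,0.28,0],[-0.003,0.006,0.33,0],[-0.003,0.006,0.36,0],[-0.003,0.006,0.36,0],[-0.003,0.006,0.36,0]]' 60 && python3 -m handwheel '[[0,0,0,0],[0,0,0,0],[0,0,0,0],[0,0,0,0],[0,0,0,0],[0,0,0,0],[0,0,0,0]]' 10 12
python3 -m handwheel '[[0,0,-0.2,0],[0,0,-0.4,0],[0,0,-0.5,0],[0,0,-0.6,0],[0,0,-0.65,0],[0,0,-0.65,0]]'
python3 -c '
from h import *
c=cam("wrist");cv2.imwrite("pics/w4.png",c["frame"][:,:,::-1])'
```

```text
time: 9.08
position: [0.4824, 0.2175, 0.0175]
tool_rot: [0.768, 0.641, -0.0, -0.0]
ft_force: [0.1, -0.4, 0.2]
grip_width: 0.0521
grip_force: 0.0
time: 9.67
position: [0.4826, 0.2176, 0.0182]
tool_rot: [0.768, 0.641, 0.0, 0.0]
ft_force: [-0.3, 0.4, 5.6]
grip_width: 0.0286
grip_force: 12.0
time: 10.17
position: [0.4861, 0.2185, 0.2188]
tool_rot: [0.768, 0.641, 0.006, 0.003]
ft_force: [1.1, -0.5, 0.2]
grip_width: 0.0283
grip_force: 12.0
```

View pics/w4.png

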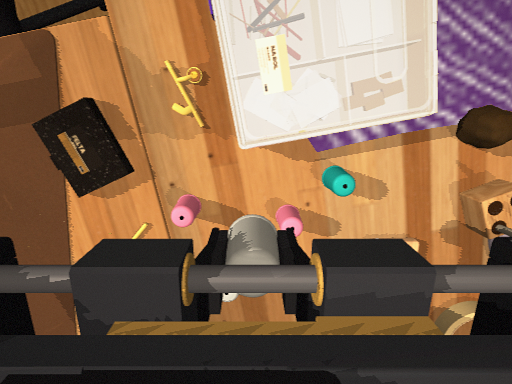

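Soprano cap is held (at about (252,250) in the wrist view). Next, moving to look along the rack.

```bash
python3 -m handwheel '[[-0.94,0.593,-0.3,0],[-0.94,0.593,-0.3,0],[-0.94,0.593,-0.3,0],[-0.94,0.593,-0.3,0],[-0.94,0.593,-0.3,0],[-0.94,0.593,-0.3,0],[-0.94,0.593,-0.3,0],[-0.94,0.593,-0.3,0],[-0.94,0.593,-0.3,0],[-0.94,0.593,-0.3,0],[-0.94,0.593,-0.3,0],[-0.94,0.593,-0.3,0],[-0.94,0.593,-0.3,0]]'
python3 - <<'E'
from h import *
c=cam("wrist"); o=robot.get_obs(); print(o["position"],yaw(o),o["q"])
im=c["frame"][:,:,::-1].copy()
for d in vision.outline_of("wrist","rack")[:2]: print("rack",d["conf"],mbox(d["mask"]),d["mask"].sum()); np.save("rk.npy",d["mask"]) if d["mask"].sum()>3000 else 0
for s in D:
    for d in vision.outline_of("wrist","mouthpiece_"+s)[:2]:
        b=mbox(d["mask"]); print(s,round(d["conf"],2),b,np.round(ray(c,(b[1]+b[3])/2,(b[0]+b[2])/2,.018+D[s][2]/2)[:2],4))
np.save("wT.npy",c["T"]); cv2.imwrite("pics/w5.png",im)
cv2.imwrite("pics/w5c.png",cv2.resize(im[:260,120:420],None,fx=2.3,fy=2.3,interpolation=cv2.INTER_CUBIC))
E
```

```text
time: 11.3
position: [0.6057, -0.0897, 0.3012]
tool_rot: [0.767, 0.642, -0.001, -0.002]
ft_force: [0.3, 0.7, -0.5]
grip_width: 0.0285
grip_force: 12.0
[ 0.60594701 -0.08984425  0.30158433] 79.83829125427539 [-3.29544393e-01  4.41871490e-01  1.37670026e+00  2.84102443e-04
  1.32566604e+00 -1.52259295e-01]
rack 0.69 [242.  13. 290. 230.] 6205
soprano 0.83 [252.  29. 279.  63.] [0.6471 0.0548]
alto 0.66 [256. 205. 279. 228.] [ 0.6139 -0.1589]
alto 0.55 [248. 151. 283. 193.] [ 0.6215 -0.0966]
tenor 0.92 [247.  93. 283. 125.] [ 0.6339 -0.0172]
baritone 0.92 [248. 150. 285. 194.] [ 0.6227 -0.0935]
```

View pics/w5c.png

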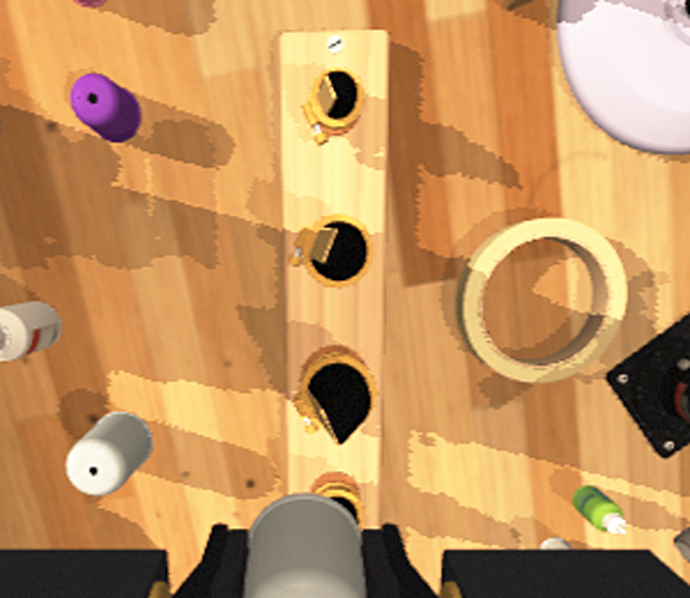

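The wrist view shows the rack with its top corners at crop (282,32) and (388,32), and the ligature rings at about (335,100), (338,248) and (337,395). The alto is partly behind the held cap.

Run:
```python
from h import *
c=dict(T=np.load("wT.npy"),K=np.array([[302.99568991,0,252.10317534],[0,302.99568991,196.54179609],[0,0,1]]))
P=lambda u,v,z=.018: ray(c,v/2.3,120+u/2.3,z)[:2]
TL,TR,BL,BR=P(282,31),P(388,31),P(290,540),P(380,520)
print("w top",np.linalg.norm(TL-TR),"edge dirs",[np.degrees(np.arctan2(*(a-b)[::-1])) for a,b in((TL,BL),(TR,BR))])
u=(TL-BL)/np.linalg.norm(TL-BL)+(TR-BR)/np.linalg.norm(TR-BR);u/=np.linalg.norm(u)
e=(TL+TR)/2; print("row dir",u,"end",e)
for k,s in enumerate(["soprano","tenor","baritone","alto"]): print(s,np.round(e-u*(.041+.078*k),4))
# ligature ring: extents in crop
for s,b in dict(soprano=(311,68,361,133),tenor=(306,213,371,288),baritone=(302,345,376,440)).items():
    print("ring",s,P((b[0]+b[2])/2,b[3]-(b[2]-b[0])/2,.018+D[s][3]-.006), "diam",np.linalg.norm(P(b[0],b[3]-20,.018+D[s][3])-P(b[2],b[3]-20,.018+D[s][3])))
```

```text
w top 0.05889270723655106 edge dirs [np.float64(80.33292206682103), np.float64(80.6952347987902)]
row dir [0.16480526 0.98632613] end [0.655848   0.09794833]
soprano [0.6491 0.0575]
tenor [ 0.6362 -0.0194]
baritone [ 0.6234 -0.0964]
alto [ 0.6105 -0.1733]
ring soprano [0.64821199 0.05506289] diam 0.026519329193555805
ring tenor [ 0.63667285 -0.02028104] diam 0.03564631067326696
ring baritone [ 0.62330433 -0.10131636] diam 0.04247113969846017
```

```bash
python3 -m handwheel '[[0.305,0.054,0.37,0],[0.305,0.054,0.37,0],[0.305,0.054,0.37,0],[0.305,0.054,0.37,0],[0.305,0.054,0.37,0],[0.305,0.054,0.37,0],[0.305,0.054,0.37,0]]'
python3 - <<'E'
from h import *
c=cam("wrist"); o=robot.get_obs(); print(o["position"],yaw(o)); np.save("wT.npy",c["T"])
im=c["frame"][:,:,::-1].copy()
for s in ["soprano","tenor"]:
    for d in vision.outline_of("wrist","mouthpiece_"+s)[:1]: print(s,round(d["conf"],2),mbox(d["mask"]))
cv2.imwrite("pics/w6c.png",cv2.resize(im[80:290,132:372],None,fx=2.5,fy=2.5,interpolation=cv2.INTER_CUBIC))
E
```

```text
time: 12.18
position: [0.6402, -0.0055, 0.193]
tool_rot: [0.768, 0.641, 0.001, 0.001]
ft_force: [0.3, 0.0, -1.1]
grip_width: 0.0284
grip_force: 12.0
[ 0.640354   -0.00588456  0.1935558 ] 79.67843450559293
soprano 0.62 [231. 105. 264. 144.]
tenor 0.88 [224. 175. 270. 218.]
```

View pics/w6c.png

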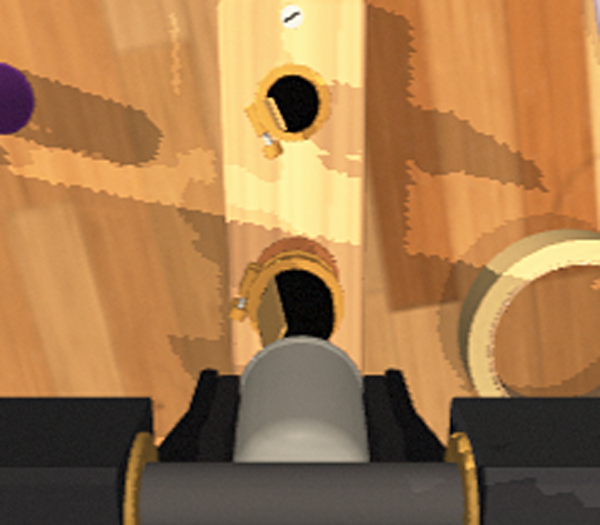

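Soprano ligature ring is centred at crop (294,102), about 73 px across, and the held cap is centred at crop col 301.

Run:
```python
from h import *
c=dict(T=np.load("wT.npy"),K=np.array([[302.99568991,0,252.10317534],[0,302.99568991,196.54179609],[0,0,1]]))
P=lambda u,v,z: ray(c,80+v/2.5,132+u/2.5,z)[:2]
print("ring",P(294,102,.047), "tenor ring",P(295,297,.05),"edges@102",(P(222,102,.018)+P(365,102,.018))/2,np.linalg.norm(P(222,102,.018)-P(365,102,.018)))
L=(P(219,10,.018)+P(367,10,.018))/2;B=(P(231,330,.018)+P(362,330,.018))/2;print("axis",L,B,np.degrees(np.arctan2(*(L-B)[::-1])))
# held cap relative check, in tool frame: predicted columns of cap centered at tool y=0
go(.6481,.0563,.1935)
```

```text
ring [0.64978764 0.05935524] tenor ring [ 0.6362044  -0.01685172] edges@102 [0.64922702 0.05827198] 0.06030308956076588
axis [0.65562784 0.09416585] [ 0.63216589 -0.04201066] 80.22444302404664
go [ 0.209 -0.012  0.   ]
```

```bash
python3 -m handwheel '[[0.1,-0.009,0,0],[0.216,-0.009,0,0],[0.216,-0.009,0.1,0],[0.216,-0.009,0.18,0],[0.216,-0.009,0.212,0],[0.216,-0.009,0.212,0],[0.216,-0.009,0.212,0]]'
python3 - <<'E'
from h import *
ims=[]
for n in("scene","side"):
    c=cam(n); o=robot.get_obs(); print(o["position"])
    im=c["frame"][:,:,::-1]; p=proj(c,[.6494,.0585,.08])[0].astype(int); print(n,p)
    for d in vision.outline_of(n,"mouthpiece_soprano")[:2]+vision.outline_of(n,"cap_soprano"):
        b=mbox(d["mask"]); 
        if abs(b[0]-p[0])<25: print(b,d["conf"])
    print("pred",box(hull(c,"soprano",o["position"][:2],o["position"][2]-.0182)))
    a=im[p[1]-45:p[1]+35,p[0]-40:p[0]+40]; ims.append(cv2.resize(a,(400,400),interpolation=cv2.INTER_CUBIC))
cv2.imwrite("pics/s7.png",np.hstack(ims))
E
```

```text
time: 12.92
position: [0.6486, 0.0587, 0.1286]
tool_rot: [0.768, 0.64, 0.0, 0.0]
ft_force: [1.1, -0.1, 0.1]
grip_width: 0.0281
grip_force: 12.0
[0.64933278 0.058701   0.12948112]
scene [196 174]
[192. 174. 207. 201.] 0.51
[192. 216. 206. 239.] 0.72
[217. 206. 229. 228.] 0.62
[214. 241. 229. 267.] 0.51
pred [189.73317 145.12163 201.58084 165.62216]
[0.64942162 0.05902083 0.12980033]
side [178 178]
[173. 176. 192. 209.] 0.79
[168. 144. 184. 170.] 0.74
[188. 237. 206. 266.] 0.68
[158. 158. 279. 225.] 0.27
pred [167.09085 142.4816  183.66628 168.75665]
```

View pics/s7.png

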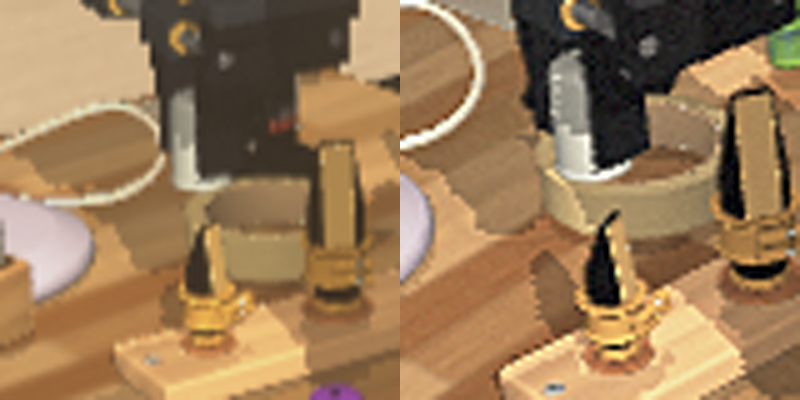

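Run:
```python
from h import *
for n in("scene","side"):
    c=cam(n); print(n,[proj(c,[.6494,.0585,z])[0].round(1) for z in(.05,.087,.112)], "px per 10mm x,y",((proj(c,[.6594,.0585,.05])-proj(c,[.6494,.0585,.05]))[0]).round(1),((proj(c,[.6494,.0685,.05])-proj(c,[.6494,.0585,.05]))[0]).round(1))
```

```text
scene [array([196.9, 185.6]), array([196.3, 172.3]), array([195.8, 163.1])] px per 10mm x,y [-2.4 -1.2] [-3.1  1.1]
side [array([179.6, 190.7]), array([177.7, 175.4]), array([176.4, 164.7])] px per 10mm x,y [-3.5 -1.5] [-3.4  2.3]
```

```bash
python3 -m handwheel '[[0,0,0.06,0],[0,0,0.11,0],[0,0,0.13,0],[0,0,0.15,0],[0,0,0.165,0],[0,0,0.165,0]]';python3 -m handwheel '[[0,0,0.008,0],[0,0,0.016,0],[0,0,0.024,0],[0,0,0.030,0],[0,0,0.03,0]]'
```

```text
time: 13.82
position: [0.6479, 0.0596, 0.0778]
tool_rot: [0.768, 0.641, -0.0, -0.0]
ft_force: [-0.4, -0.5, -0.3]
grip_width: 0.0279
grip_force: 12.0
time: 14.23
position: [0.6479, 0.0596, 0.0692]
tool_rot: [0.768, 0.641, -0.0, -0.0]
ft_force: [0.4, -0.3, -1.3]
grip_width: 0.0283
grip_force: 12.0
```

```bash
python3 -m handwheel '[[0,0,0.003,0],[0,0,0.006,0],[0,0,0.006,0]]';python3 -m handwheel '[[0,0,0.003,0],[0,0,0.006,0],[0,0,0.006,0]]'
```

```text
time: 14.48
position: [0.6483, 0.0596, 0.0683]
tool_rot: [0.768, 0.641, 0.0, 0.0]
ft_force: [-1.2, 0.8, 2.5]
grip_width: 0.0283
grip_force: 12.0
time: 14.73
position: [0.6484, 0.0597, 0.068]
tool_rot: [0.768, 0.641, 0.0, 0.0]
ft_force: [-2.6, 0.4, 11.5]
grip_width: 0.0286
grip_force: 12.0
```

Contact came at exactly the expected height (TCP z 0.068), so the soprano cap is home. I'll relax, release, retreat and go to the alto cap.

```bash
python3 -m handwheel '[[0,0,-0.004,0],[0,0,-0.004,0]]'; python3 -m handwheel '[[0,0,0,0],[0,0,0,0],[0,0,0,0],[0,0,0,0],[0,0,0,0]]' 60; python3 -m handwheel '[[0,0,-0.05,0],[0,0,-0.15,0],[0,0,-0.28,0],[0,0,-0.4,0],[0,0,-0.5,0],[0,0,-0.5,0],[0,0,-0.5,0]]'
python3 - <<'E'
from h import *
o=robot.get_obs(); print(yaw(o)); go(.432,.092,.126)
c=cam("wrist"); cv2.imwrite("pics/w8.png",c["frame"][:,:,::-1])
for n in("scene","side"):
    c=cam(n); print(n,"pred",box(hull(c,"soprano",(.649,.0587),.050)).round())
    for l in("soprano","alto"):
      for d in vision.outline_of(n,"cap_"+l):
        b=mbox(d["mask"]); 
        if abs(b[0]-180)<25 and b[1]<200: print(b,d["conf"])
E
```

```text
time: 14.9
position: [0.6484, 0.0597, 0.0681]
tool_rot: [0.768, 0.641, 0.0, 0.0]
ft_force: [-1.4, 0.5, 7.6]
grip_width: 0.0279
grip_force: 12.0
time: 15.32
position: [0.648, 0.0596, 0.0666]
tool_rot: [0.768, 0.641, -0.0, -0.0]
ft_force: [0.2, 0.8, 0.3]
grip_width: 0.0497
grip_force: 0.0
time: 15.9
position: [0.6495, 0.0596, 0.2195]
tool_rot: [0.768, 0.641, 0.002, 0.002]
ft_force: [-0.1, 0.6, -0.9]
grip_width: 0.0525
grip_force: 0.0
79.72191482917435
go [-0.023 -0.734  0.308]
scene pred [191. 168. 203. 188.]
[191. 169. 204. 190.] 0.77
side pred [171. 170. 187. 195.]
```

View pics/w8.png

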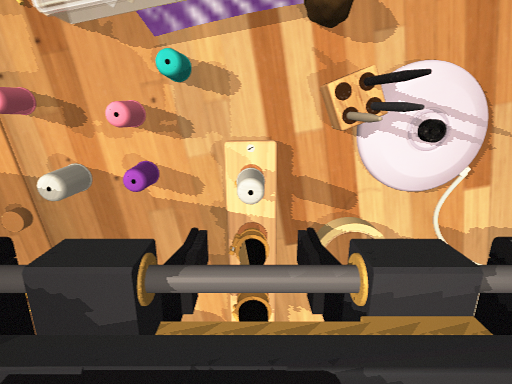

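Soprano cap sits on its mouthpiece at (249,183). On to the alto cap at (60,182).

```bash
python3 -m handwheel '[[-0.023,-0.734,0.05,0],[-0.023,-0.734,0.1,0],[-0.023,-0.734,0.3,0],[-0.023,-0.734,0.3,0],[-0.023,-0.734,0.3,0],[-0.023,-0.734,0.3,0],[-0.023,-0.734,0.3,0],[-0.023,-0.734,0.3,0],[-0.023,-0.734,0.3,0]]' 66
python3 - <<'E'
from h import *
c=look("alto",(.432,.092)); print(vision.look_for("wrist","cap_alto")[:2])
E
```

```text
time: 17.0
position: [0.432, 0.092, 0.1272]
tool_rot: [0.768, 0.641, 0.001, 0.001]
ft_force: [0.2, -0.2, -0.8]
grip_width: 0.0575
grip_force: 0.0
alto 0.92 [235. 171. 274. 226.] [0.43423057 0.09294675] [ 0.1  2.2 -0.3 -1.6]
t 17.25 tcp [0.432  0.0919 0.1275] yaw 79.7
[]
```

```bash
python3 -m handwheel '[[0.004,0.006,0.1,0],[0.004,0.006,0.2,0],[0.004,0.006,0.28,0],[0.004,0.006,0.33,0],[0.004,0.006,0.355,0],[0.004,0.006,0.355,0],[0.004,0.006,0.355,0]]' && python3 -m handwheel '[[0,0,0,0],[0,0,0,0],[0,0,0,0],[0,0,0,0],[0,0,0,0],[0,0,0,0],[0,0,0,0],[0,0,0,0]]' 12 12
python3 -m handwheel '[[0,0,-0.2,0],[0,0,-0.4,0],[0,0,-0.5,0],[0,0,-0.6,0],[0,0,-0.65,0],[0,0,-0.65,0]]'
python3 -c '
from h import *
go(.6087,-.1710,.215)'
```

```text
time: 17.88
position: [0.4326, 0.0929, 0.0206]
tool_rot: [0.768, 0.641, 0.0, 0.0]
ft_force: [0.1, -0.1, 0.2]
grip_width: 0.0573
grip_force: 0.0
time: 18.55
position: [0.4327, 0.093, 0.021]
tool_rot: [0.768, 0.641, 0.0, 0.0]
ft_force: [0.6, 0.5, 6.1]
grip_width: 0.0319
grip_force: 12.0
time: 19.05
position: [0.4358, 0.093, 0.2209]
tool_rot: [0.768, 0.641, 0.005, 0.004]
ft_force: [0.5, -0.1, -1.2]
grip_width: 0.0317
grip_force: 12.0
go [-0.763  0.724  0.027]
```

```bash
python3 -m handwheel '[[-0.98,0.724,0,0],[-0.98,0.724,0,0],[-0.98,0.724,0,0],[-0.98,0.724,0,0],[-0.98,0.724,0,0],[-0.98,0.724,0.03,0],[-0.98,0.724,0.07,0],[-0.98,0.724,0.07,0],[-0.98,0.724,0.07,0],[-0.98,0.724,0.07,0],[-0.98,0.724,0.07,0],[-0.98,0.724,0.07,0]]'
python3 - <<'E'
from h import *
c=cam("wrist"); o=robot.get_obs(); print(o["position"],yaw(o)); np.save("wT.npy",c["T"])
im=c["frame"][:,:,::-1].copy(); cv2.imwrite("pics/w9.png",im)
cv2.imwrite("pics/w9c.png",cv2.resize(im[40:280,132:372],None,fx=2.5,fy=2.5,interpolation=cv2.INTER_CUBIC))
print("expect ring px crop",[(proj(c,np.r_[np.array([.6087,-.1710])+k*.078*np.array([.168,.986]),.018+h])[0]-[132,40])*2.5 for k,h in((0,.034),(1,.045))])
E
```

```text
time: 20.05
position: [0.5921, -0.2341, 0.1928]
tool_rot: [0.768, 0.641, -0.001, -0.002]
ft_force: [-0.1, -0.8, -0.0]
grip_width: 0.032
grip_force: 12.0
[ 0.59220358 -0.2334884   0.19337895] 79.75327005999067
expect ring px crop [array([315.32550102, 204.84684677]), array([314.48575163, -32.8422848 ])]
```

View pics/w9c.png

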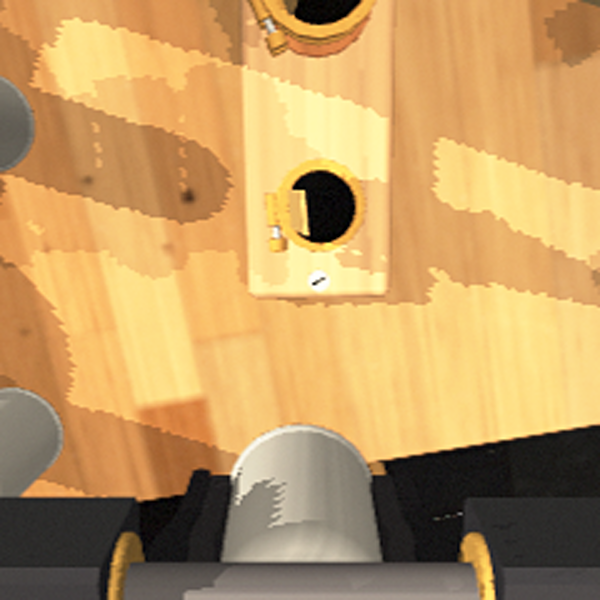

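Alto ring is centred at crop (322,205), about 2 mm to +tool-y of the prediction. Correcting for that and lowering.

```bash
python3 -m handwheel '[[0.1,0.023,0,0],[0.214,0.023,0,0],[0.214,0.023,0.08,0],[0.214,0.023,0.16,0],[0.214,0.023,0.195,0],[0.214,0.023,0.195,0],[0.214,0.023,0.195,0]]'; python3 -m handwheel '[[0,0,0.04,0],[0,0,0.08,0],[0,0,0.11,0],[0,0,0.14,0],[0,0,0.165,0],[0,0,0.18,0],[0,0,0.18,0]]'
```

```text
time: 20.68
position: [0.6112, -0.1723, 0.136]
tool_rot: [0.767, 0.641, -0.0, -0.001]
ft_force: [0.1, 0.3, 0.0]
grip_width: 0.0321
grip_force: 12.0
time: 21.27
position: [0.6109, -0.1729, 0.0805]
tool_rot: [0.768, 0.641, -0.001, -0.001]
ft_force: [0.6, -0.2, -0.4]
grip_width: 0.0319
grip_force: 12.0
```

```bash
python3 -m handwheel '[[0,0,0.006,0],[0,0,0.01,0],[0,0,0.01,0]]';python3 -m handwheel '[[0,0,0.003,0],[0,0,0.006,0],[0,0,0.006,0]]'
```

```text
time: 21.52
position: [0.6119, -0.1732, 0.0792]
tool_rot: [0.768, 0.641, 0.0, 0.0]
ft_force: [-0.8, 0.9, -1.5]
grip_width: 0.0321
grip_force: 12.0
time: 21.77
position: [0.6118, -0.1731, 0.0774]
tool_rot: [0.768, 0.641, 0.0, 0.0]
ft_force: [-0.7, 1.2, -0.4]
grip_width: 0.0318
grip_force: 12.0
```

```bash
python3 -m handwheel '[[0,0,0.003,0],[0,0,0.005,0],[0,0,0.005,0]]';python3 -m handwheel '[[0,0,0.003,0],[0,0,0.005,0],[0,0,0.005,0]]'
```

```text
time: 22.02
position: [0.6118, -0.1731, 0.0761]
tool_rot: [0.768, 0.641, 0.0, 0.0]
ft_force: [-0.5, -0.0, 2.0]
grip_width: 0.032
grip_force: 12.0
time: 22.27
position: [0.6118, -0.1732, 0.0759]
tool_rot: [0.768, 0.641, 0.0, 0.0]
ft_force: [-2.5, 1.4, 10.0]
grip_width: 0.032
grip_force: 12.0
```

```bash
python3 -m handwheel '[[0,0,-0.004,0],[0,0,-0.004,0]]'; python3 -m handwheel '[[0,0,0,0],[0,0,0,0],[0,0,0,0],[0,0,0,0],[0,0,0,0]]' 70; python3 -m handwheel '[[0,0,-0.05,0],[0,0,-0.15,0],[0,0,-0.28,0],[0,0,-0.4,0],[0,0,-0.5,0],[0,0,-0.5,0],[0,0,-0.5,0]]'
python3 - <<'E'
from h import *
o=robot.get_obs(); print(yaw(o)); go(.472,-.108,.14)
for n in("scene","side","wrist"):
    c=cam(n); print(n,"pred",box(hull(c,"alto",(.6118,-.1732),.055)).round())
    for l in("soprano","alto"):
      for d in vision.outline_of(n,"cap_"+l):
        if d["conf"]>.4: print(mbox(d["mask"]),d["conf"])
look("tenor",(.472,-.108)); look("baritone",(.448,-.256))
E
```

```text
time: 22.43
position: [0.6118, -0.1731, 0.0761]
tool_rot: [0.768, 0.641, 0.0, 0.0]
ft_force: [-0.9, 1.0, 5.1]
grip_width: 0.0318
grip_force: 12.0
time: 22.85
position: [0.6117, -0.1732, 0.0751]
tool_rot: [0.768, 0.641, -0.0, -0.0]
ft_force: [-0.6, -0.1, 0.6]
grip_width: 0.0563
grip_force: 0.0
time: 23.43
position: [0.613, -0.1737, 0.2279]
tool_rot: [0.768, 0.641, 0.001, 0.002]
ft_force: [0.1, 0.9, -0.2]
grip_width: 0.061
grip_force: 0.0
79.72589809780736
go [ 0.132 -0.503  0.29 ]
scene pred [264. 144. 276. 167.]
[215. 241. 229. 266.] 0.89
[162. 212. 175. 233.] 0.81
[191. 170. 203. 189.] 0.79
[217. 206. 230. 228.] 0.78
[192. 216. 205. 238.] 0.6
[265. 145. 277. 168.] 0.77
side pred [251. 126. 266. 153.]
[145. 236. 164. 264.] 0.78
[188. 238. 206. 266.] 0.7
[215. 218. 231. 246.] 0.68
[171. 170. 187. 196.] 0.66
[252. 126. 266. 153.] 0.57
wrist pred [237. 167. 270. 210.]
[ 22.  55. 101.  92.] 0.56
[238. 166. 271. 211.] 0.88
tenor 0.69 [ 97. 128. 153. 168.] [ 0.47563731 -0.11364786] [ 1.   0.4 -1.  -0.6]
t 24.13 tcp [ 0.6118 -0.1731  0.2254] yaw 79.72
baritone 0.88 [134. 234. 162. 265.] [ 0.47978686 -0.2505599 ] [-0.6 -5.8 21.4 20.7]
t 24.38 tcp [ 0.6118 -0.1731  0.2255] yaw 79.72
```

Alto is confirmed at its predicted place in all three cameras. Next, the tenor cap at about (0.475,-0.113).

```bash
python3 -m handwheel '[[0.115,-0.485,0.05,0],[0.115,-0.485,0.1,0],[0.115,-0.485,0.29,0],[0.115,-0.485,0.29,0],[0.115,-0.485,0.29,0],[0.115,-0.485,0.29,0],[0.115,-0.485,0.29,0],[0.115,-0.485,0.29,0],[0.115,-0.485,0.29,0]]' 68
python3 - <<'E'
from h import *
c=look("tenor",(.4755,-.1125),save="pics/w10.png")
d=vision.outline_of("wrist","oil_bottle"); print([(x["conf"],mbox(x["mask"])) for x in d[:1]])
E
```

```text
time: 25.13
position: [0.4776, -0.1147, 0.1398]
tool_rot: [0.768, 0.641, 0.001, 0.003]
ft_force: [-0.1, -0.1, -0.4]
grip_width: 0.0588
grip_force: 0.0
tenor 0.79 [227. 169. 271. 228.] [ 0.47548461 -0.11472475] [ 0.3  0.5 -0.1 -0.5]
t 25.38 tcp [ 0.4755 -0.1136  0.1389] yaw 79.72
[(0.84, array([160.,  86., 213., 128.]))]
```

View pics/w10.png

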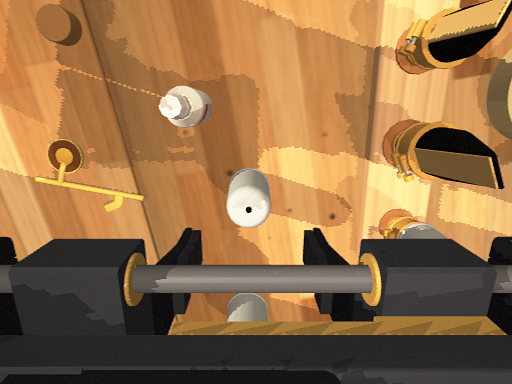

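```bash
python3 -m handwheel '[[-0.003,0,0.1,0],[-0.003,0,0.2,0],[-0.003,0,0.28,0],[-0.003,0,0.34,0],[-0.003,0,0.377,0],[-0.003,0,0.377,0],[-0.003,0,0.377,0]]' && python3 -m handwheel '[[0,0,0,0],[0,0,0,0],[0,0,0,0],[0,0,0,0],[0,0,0,0],[0,0,0,0],[0,0,0,0]]' 20 12
python3 -m handwheel '[[0,0,-0.2,0],[0,0,-0.4,0],[0,0,-0.5,0],[0,0,-0.6,0],[0,0,-0.66,0],[0,0,-0.66,0]]'
python3 -c '
from h import *
go(.6359,-.018,.215)'
```

```text
time: 26.02
position: [0.4744, -0.114, 0.0249]
tool_rot: [0.768, 0.641, -0.0, -0.001]
ft_force: [0.7, 0.0, 0.1]
grip_width: 0.059
grip_force: 0.0
time: 26.6
position: [0.4751, -0.1143, 0.026]
tool_rot: [0.768, 0.641, 0.0, 0.001]
ft_force: [0.9, -0.1, 5.8]
grip_width: 0.0371
grip_force: 12.0
time: 27.1
position: [0.4782, -0.1157, 0.2295]
tool_rot: [0.767, 0.641, 0.003, 0.006]
ft_force: [0.9, -0.6, -0.7]
grip_width: 0.0373
grip_force: 12.0
go [0.414 0.459 0.053]
```

```bash
python3 -m handwheel '[[0.414,0.459,0,0],[0.414,0.459,0,0],[0.414,0.459,0,0],[0.414,0.459,0,0],[0.414,0.459,0,0],[0.414,0.459,0.06,0],[0.414,0.459,0.14,0],[0.414,0.459,0.2,0],[0.414,0.459,0.23,0],[0.414,0.459,0.23,0],[0.414,0.459,0.23,0]]'
python3 - <<'E'
from h import *
go(.6359,-.018,.089)
ims=[]
for n in("scene","side"):
    c=cam(n); o=robot.get_obs(); p=o["position"]; q=proj(c,[.6359,-.018,.11])[0].astype(int)
    print(p,box(hull(c,"tenor",p[:2],p[2]-.026)).round(1),[mbox(d["mask"]) for d in vision.outline_of(n,"cap_tenor")[:2]])
    ims.append(cv2.resize(c["frame"][q[1]-45:q[1]+45,q[0]-40:q[0]+40,::-1],(400,450),interpolation=cv2.INTER_CUBIC))
cv2.imwrite("pics/s11.png",np.hstack(ims))
E
```

```text
time: 28.02
position: [0.6318, -0.0165, 0.1536]
tool_rot: [0.768, 0.641, -0.001, -0.001]
ft_force: [-0.5, -0.3, -0.9]
grip_width: 0.0371
grip_force: 12.0
go [-0.002  0.015  0.215]
[ 0.63259391 -0.01665229  0.15469094] [215.2 124.7 230.4 154.1] [array([215., 126., 231., 156.])]
[ 0.63315821 -0.01677685  0.15568541] [196.  111.5 216.4 148.8] [array([196., 114., 217., 149.])]
```

View pics/s11.png

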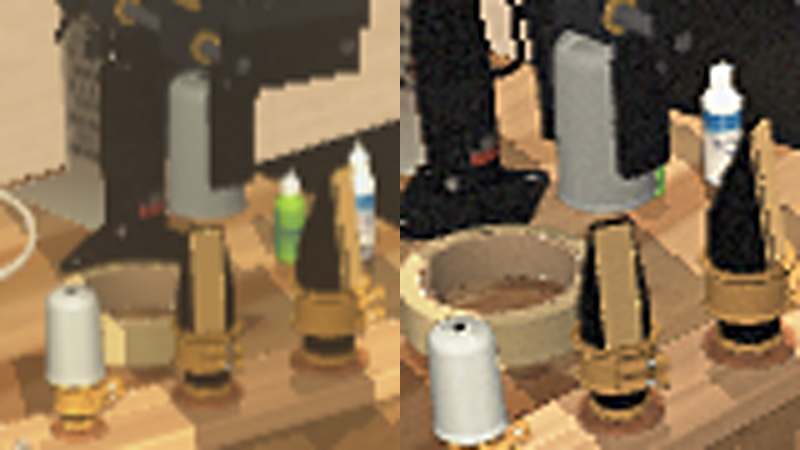

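The tenor cap hangs just above its mouthpiece, and the soprano is seated.

```bash
python3 -m handwheel '[[0,0,0,0],[0,0,0,0]]'; python3 -c '
from h import *
go(.6359,-.018,.089)'
```

```text
time: 28.38
position: [0.6327, -0.0166, 0.1553]
tool_rot: [0.768, 0.641, 0.001, 0.001]
ft_force: [-0.7, -0.3, -0.6]
grip_width: 0.0375
grip_force: 12.0
go [-0.003  0.011  0.221]
```

```bash
python3 -m handwheel '[[-0.003,0.011,0.02,0],[-0.003,0.011,0.06,0],[-0.003,0.011,0.1,0],[-0.003,0.011,0.14,0],[-0.003,0.011,0.18,0],[-0.003,0.011,0.205,0],[-0.003,0.011,0.22,0],[-0.003,0.011,0.22,0]]'; python3 -m handwheel '[[0,0,0.004,0],[0,0,0.007,0],[0,0,0.007,0]]'; python3 -m handwheel '[[0,0,0.003,0],[0,0,0.005,0],[0,0,0.005,0]]'
```

```text
time: 29.05
position: [0.6345, -0.0178, 0.0869]
tool_rot: [0.768, 0.641, -0.001, -0.001]
ft_force: [0.0, -0.7, 0.2]
grip_width: 0.0375
grip_force: 12.0
time: 29.3
position: [0.6357, -0.018, 0.0866]
tool_rot: [0.768, 0.641, 0.0, 0.0]
ft_force: [0.7, 0.5, -0.2]
grip_width: 0.0374
grip_force: 12.0
time: 29.55
position: [0.6358, -0.0181, 0.086]
tool_rot: [0.768, 0.641, 0.0, 0.001]
ft_force: [-0.4, 0.2, 3.9]
grip_width: 0.0374
grip_force: 12.0
```

```bash
python3 -m handwheel '[[0,0,-0.002,0],[0,0,-0.002,0]]'; python3 -m handwheel '[[0,0,0,0],[0,0,0,0],[0,0,0,0],[0,0,0,0],[0,0,0,0]]' 75; python3 -m handwheel '[[0,0,-0.05,0],[0,0,-0.15,0],[0,0,-0.28,0],[0,0,-0.4,0],[0,0,-0.5,0],[0,0,-0.5,0],[0,0,-0.5,0]]'
python3 - <<'E'
from h import *
for n in("scene","side"):
    c=cam(n); print(n,"pred",box(hull(c,"tenor",(.6358,-.018),.060)).round())
    for l in("tenor","baritone"):
      for d in vision.outline_of(n,"cap_"+l):
        if d["conf"]>.3: print(l,mbox(d["mask"]),d["conf"])
go(.449,-.256,.16)
E
```

```text
time: 29.72
position: [0.6358, -0.018, 0.086]
tool_rot: [0.768, 0.641, 0.0, 0.001]
ft_force: [0.3, -0.6, 3.6]
grip_width: 0.0373
grip_force: 12.0
time: 30.13
position: [0.6351, -0.0179, 0.085]
tool_rot: [0.768, 0.641, -0.0, -0.0]
ft_force: [0.2, -1.0, 0.3]
grip_width: 0.0613
grip_force: 0.0
time: 30.72
position: [0.6365, -0.0181, 0.2378]
tool_rot: [0.768, 0.641, 0.002, 0.002]
ft_force: [0.2, 0.1, -1.7]
grip_width: 0.0652
grip_force: 0.0
scene pred [216. 150. 230. 178.]
tenor [216. 151. 231. 180.] 0.63
side pred [198. 142. 217. 177.]
tenor [198. 142. 218. 178.] 0.67
baritone [325. 142. 347. 181.] 0.93
go [-0.892 -0.465  0.246]
```

Tenor is confirmed. Going to the baritone cap.

```bash
python3 -m handwheel '[[-0.892,-0.465,0,0],[-0.892,-0.465,0,0],[-0.892,-0.465,0,0],[-0.892,-0.465,0,0],[-0.892,-0.465,0.05,0],[-0.892,-0.465,0.1,0],[-0.892,-0.465,0.2,0],[-0.892,-0.465,0.24,0],[-0.892,-0.465,0.24,0],[-0.892,-0.465,0.24,0],[-0.892,-0.465,0.24,0],[-0.892,-0.465,0.24,0]]'
python3 - <<'E'
from h import *
c=look("baritone",(.449,-.256),save="pics/w12.png"); print(robot.get_obs()["q"])
E
```

```text
time: 32.02
position: [0.4516, -0.256, 0.1642]
tool_rot: [0.767, 0.641, 0.0, 0.001]
ft_force: [-0.1, 0.6, 0.1]
grip_width: 0.0653
grip_force: 0.0
baritone 0.89 [224. 159. 271. 223.] [ 0.44803529 -0.25385872] [ 0.1  2.  -0.1 -1.1]
t 32.27 tcp [ 0.4511 -0.2559  0.1641] yaw 79.81
[-7.31710822e-01  4.80587314e-01  1.76583599e+00  8.12870798e-05
  8.93475016e-01 -5.53912991e-01]
```

View pics/w12.png

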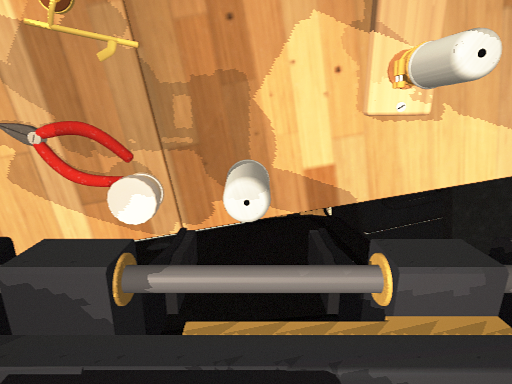

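```bash
python3 -m handwheel '[[0.003,-0.011,0.06,0],[0.003,-0.011,0.16,0],[0.003,-0.011,0.26,0],[0.003,-0.011,0.34,0],[0.003,-0.011,0.4,0],[0.003,-0.011,0.43,0],[0.003,-0.011,0.43,0],[0.003,-0.011,0.43,0]]' && python3 -m handwheel '[[0,0,0,0],[0,0,0,0],[0,0,0,0],[0,0,0,0],[0,0,0,0],[0,0,0,0],[0,0,0,0]]' 25 12
python3 -m handwheel '[[0,0,-0.2,0],[0,0,-0.4,0],[0,0,-0.5,0],[0,0,-0.6,0],[0,0,-0.7,0],[0,0,-0.7,0],[0,0,-0.7,0]]'
python3 -c '
from h import *
go(.6239,-.0955,.24)'
```

```text
time: 32.93
position: [0.4476, -0.2549, 0.0346]
tool_rot: [0.767, 0.641, 0.0, 0.0]
ft_force: [0.3, -0.4, 0.5]
grip_width: 0.0651
grip_force: 0.0
time: 33.52
position: [0.4475, -0.2552, 0.035]
tool_rot: [0.768, 0.641, 0.0, 0.001]
ft_force: [-0.9, 0.8, 6.5]
grip_width: 0.0416
grip_force: 12.0
time: 34.1
position: [0.4484, -0.2559, 0.247]
tool_rot: [0.768, 0.641, 0.0, 0.003]
ft_force: [-0.5, -0.2, -1.4]
grip_width: 0.0416
grip_force: 12.0
go [0.63  0.48  0.024]
```

```bash
python3 -m handwheel '[[0.63,0.48,0,0],[0.63,0.48,0,0],[0.63,0.48,0,0],[0.63,0.48,0,0],[0.63,0.48,0,0],[0.63,0.48,0,0],[0.63,0.48,0.06,0],[0.63,0.48,0.14,0],[0.63,0.48,0.19,0],[0.63,0.48,0.2,0],[0.63,0.48,0.2,0],[0.63,0.48,0.2,0],[0.63,0.48,0.2,0]]'
python3 -c '
from h import *
go(.6239,-.0955,.104)'
```

```text
time: 35.18
position: [0.6231, -0.095, 0.1849]
tool_rot: [0.768, 0.641, 0.0, 0.0]
ft_force: [-0.6, 0.1, -0.2]
grip_width: 0.0419
grip_force: 12.0
go [-0.001  0.003  0.27 ]
```

```bash
python3 -m handwheel '[[-0.001,0.003,0.02,0],[-0.001,0.003,0.06,0],[-0.001,0.003,0.1,0],[-0.001,0.003,0.14,0],[-0.001,0.003,0.18,0],[-0.001,0.003,0.22,0],[-0.001,0.003,0.25,0],[-0.001,0.003,0.265,0],[-0.001,0.003,0.27,0],[-0.001,0.003,0.27,0]]'; python3 -m handwheel '[[0,0,0.003,0],[0,0,0.006,0],[0,0,0.006,0]]'; python3 -m handwheel '[[0,0,0.003,0],[0,0,0.005,0],[0,0,0.005,0]]'
```

```text
time: 36.02
position: [0.6234, -0.095, 0.1028]
tool_rot: [0.768, 0.641, -0.0, -0.0]
ft_force: [0.4, -0.2, -0.4]
grip_width: 0.0413
grip_force: 12.0
time: 36.27
position: [0.6238, -0.0952, 0.1021]
tool_rot: [0.768, 0.641, 0.0, 0.0]
ft_force: [0.8, 0.1, -1.0]
grip_width: 0.0416
grip_force: 12.0
time: 36.52
position: [0.6239, -0.0951, 0.101]
tool_rot: [0.768, 0.641, 0.0, 0.0]
ft_force: [-1.8, 0.2, 4.2]
grip_width: 0.0416
grip_force: 12.0
```

Contact at the expected height. Release, retreat and make a final check.

```bash
python3 -m handwheel '[[0,0,-0.002,0],[0,0,-0.002,0]]'; python3 -m handwheel '[[0,0,0,0],[0,0,0,0],[0,0,0,0],[0,0,0,0],[0,0,0,0]]' 75; python3 -m handwheel '[[0,0,-0.05,0],[0,0,-0.15,0],[0,0,-0.28,0],[0,0,-0.4,0],[0,0,-0.5,0],[0,0,-0.55,0],[0,0,-0.55,0],[0,0,-0.55,0]]'
python3 - <<'E'
from h import *
ims=[]
for n,(r,k) in dict(scene=(100,160),side=(90,140)).items():
    c=cam(n); print(n,"pred bar",box(hull(c,"baritone",(.6239,-.0951),.066)).round(),[mbox(d["mask"]) for d in vision.outline_of(n,"cap_baritone")[:2]])
    d=vision.outline_of(n,"oil_bottle")[0]; print("bottle",mbox(d["mask"]))
    ims.append(cv2.resize(c["frame"][r:r+150,k:k+160,::-1],(400,375),interpolation=cv2.INTER_CUBIC))
cv2.imwrite("pics/end.png",np.hstack(ims))
E
```

```text
time: 36.68
position: [0.6238, -0.0951, 0.1011]
tool_rot: [0.768, 0.641, 0.0, 0.0]
ft_force: [-0.1, 0.5, 2.8]
grip_width: 0.0414
grip_force: 12.0
time: 37.1
position: [0.6233, -0.0951, 0.1004]
tool_rot: [0.768, 0.641, -0.0, -0.0]
ft_force: [0.5, -0.9, -0.2]
grip_width: 0.0627
grip_force: 0.0
time: 37.77
position: [0.6235, -0.0951, 0.2661]
tool_rot: [0.768, 0.641, 0.0, 0.001]
ft_force: [-0.3, 0.5, -0.1]
grip_width: 0.0653
grip_force: 0.0
scene pred bar [239. 138. 255. 170.] [array([239., 139., 256., 172.])]
bottle [272. 184. 287. 224.]
side pred bar [224. 122. 244. 162.] [array([224., 123., 244., 163.])]
bottle [281. 182. 297. 228.]
```

View pics/end.png

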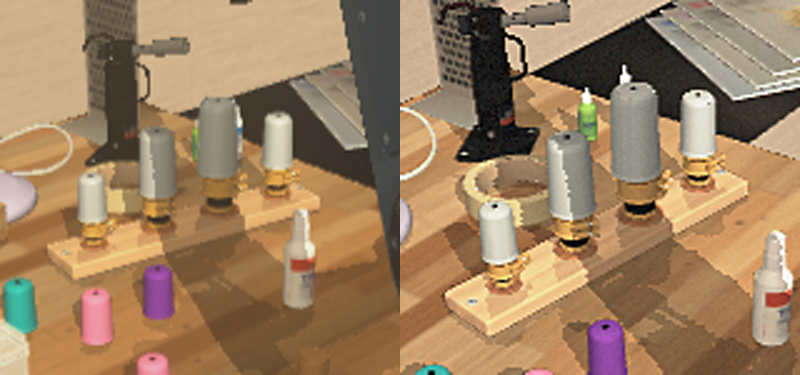

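All four caps stand upright on their ligatures, and the bottle has not moved.

```bash
python3 -c '
from rig import job
print(job.hand_in())'
```

```text
the job is handed in; nothing more can be done
None
```

All four caps are seated upright on their own mouthpieces, placed smallest to largest, with the oil bottle left where it stood; I handed the job in at about 38 s of the 90 s allowed.

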